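Fetch a round cover from the low rack with a lifter

TASK

Fetch the round steel cover from under the low rack with the flat lifter, without touching the cover with the gripper: draw the lifter out of its holder, lay it flat on the bench and let go so that you can take it again by its handle, slide its blade under the round cover, carry the cover out and set it down gently, right way up, on the middle of the two-rail rest. Then lay the lifter flat on the bench, clear of the rest, and leave the square cover, jar, can and jug where they are.

Things in the scene. Friction and masses are not known exactly. Their poses are not given: they have to be found in the camera images.
- lifter_heel (a point): Flat steel lifter (spatula, 220 mm long, 0.25 kg) at its heel, the block between blade and handle: 25 mm long, 40 wide, 24 high; the point is its centre, 12 mm above the lifter's underside. x runs to the blade's front edge, z up. It lies level on blade, heel and a foot at the handle's end. At the start the handle is in the holder, heel (to grip from above) and blade outside.
- lifter_tip (a point): The middle of the blade's front edge, on the underside, 104.5 mm ahead of the heel's centre. The blade is a flat plate 66 mm wide and 2.5 mm thick along the underside, from the heel's front face (12.5 mm ahead of its centre) to here. Axes as the heel.
- lifter_handle (a point): The place to hold the lifter's handle: 85 mm behind the heel's centre, 29 mm above the underside. The wooden handle is a straight bar 20 mm wide and 24 high (its underside 17 mm above the bench), 30 to 115 mm behind the heel's centre; its last 12 mm go down to the bench as a foot. Axes as the heel.
- round_cover_mid (a point): Round steel cover, a shallow dish 100 mm across, 13 high, 0.15 kg, flat on the bench in either bay of the rack; point at its centre, 6.5 mm up, z up. Its underside is flat over 64 mm, then rises to 7 mm at the rim: a blade pushed along the bench goes under the rim and wedges it up. Pushed, it slides to the rack's back stop.
- square_cover_mid (a point): A square steel cover, 98 by 98 by 11 mm, lying in the other bay (round and square change bays): leave it alone. This point is its centre, 5.5 mm up.
- rack: Fixed low green rack, 340 mm wide (y), 130 deep (x), 114 high, with a wire-grid top, 100 mm clear below; origin on the bench under its middle. Open front at x = -65 mm, facing the robot; bays centred at y = +85 and -85 mm. 14 mm posts at the corners and mid-back. Back stop 22 mm high, inner face at x = +58 mm. A gripper does not fit under the top.
- holder: Fixed low green wire-topped holder, 100 mm long (x), 106 wide (y), 114 high, 100 mm clear height, 82 mm clear width; origin on the bench under its middle, open at its x = +50 mm end. The lifter's handle lies inside; it is drawn out along the holder's +x. A gripper does not fit inside.
- rest: Fixed dark steel rest: two upright rails along its x, 100 mm long, 12 thick, tops 50 mm above the bench, clear gap 82 mm, on a base plate 5 mm thick; origin on the bench under its middle. The gap is open at -x (towards the robot) and +x. The blade fits down between the rails; the cover stays on them, its underside about 46 mm above the bench.
- jar: White jar with a steel lid, 42 mm across and 70 mm high, standing in front of the middle of the rack; origin at its foot. Leave it standing where it is.
- can: Grey can, 60 mm across, 160 mm high, standing behind and between rack and rest; origin at its foot. Leave it.
- jug: Blue jug, 70 by 100 mm and about 180 mm high, standing on the right beyond the holder; origin at its foot. Leave it.
There are look-alikes about, which are no part of the job. Several things have the shape of the rest; the one meant has the colours described above.

How it is judged:
By the outcome, as a careful person would: the job done as asked, in the order asked, and still so for the second after the job is handed in, with the robot touching nothing.
It also fails if it takes over 72 s, if anything falls off the work surface, if the arm or the gripper's body presses on something with over 40 N, if the wrist force passes 120 N, or if a joint passes its speed limit or range.

ROBOT

A 6-joint arm with a two-finger parallel gripper is mounted at the origin on the work surface. World frame = base frame: x ahead of the robot, y to its left, z up, the work surface at z = 0. Lengths are in m, angles in rad, forces in N, time in s.
With the tool pointing down it reaches from about 0.275 to 0.825 m from the base axis. Payload 5.2 kg.
Tool frame: the origin (TCP) lies midway between the tips of the shut fingers; the grasp point (between the pads) lies 19 mm behind it; z points along the fingers, y is the line along which they close (so a half turn about z gives the same grasp; the last joint's range is limited). The gripper opens to 93 mm and grips with 3 to 60 N. Pads are 15 mm wide; open, the fingers measure 128 mm over their backs; the gripper's body (75 mm by 188 mm) begins 65 mm behind the grasp point.
Start: joints at [-1.45, 0.259, 1.535, -0, 1.348, -0.203], TCP at [0.175, -0.521, 0.219] pointing down, gripper open.
Joint ranges: [-3.14, 3.14], [-0.91, 2.08], [0.19, 2.58], [-1.22, 4.36], [0.22, 2.71], [-3.12, 3.12]. Speed limits (rad/s): [2.57, 2.57, 3.14, 3.14, 3.14, 3.14].

INTERFACE

Orientations are given as a unit quaternion [w, x, y, z].
In Python, from bench import bot gives the robot as it stands.
- The arm moves only by the tool send_rows, never from a script. Its argument "targets" is a list of rows, each an object with "xyz": the shift along the world's x, y, z in mm, a list of three; "rot": the turn, a rotation vector about the world's x, y, z in degrees, a list of three; "grip": the closure, from 0 (fully open) to 1 (shut). In form: [{"xyz": [x, y, z], "rot": [ax, ay, az], "grip": grip}, ...]. A call has 1 to 8 rows; each row shifts and turns the commanded pose from where the row before left it; what a row does not reach is not made up. A row lasts 1/8 s, in which the tool goes at most 62.5 mm and 10.7 degrees, less where a joint would pass 70% of its speed; a pose out of reach is approached as far as the arm can. A call with a gripper value outside its range is refused whole. The fingers move at their own pace and stop on an object; "grip_force" is the grip in N (left out, the last holds). Time passes only in rows, so rows that do not move let the fingers close. It gives the time, the measured TCP pose, the force, the opening and the grip force at its end, in the units of the state.
- bot.get_state(): the state, without advancing time (a new reading comes with each control period).
- bot.read_camera(name): name is "scene" or "top"; returns a dict with "pixels" (384x512x3 uint8, red, green, blue), "depth" (384x512 float32, m along the optical axis (not along the pixel's ray), 0 where there is no reading), "fx", "fy", "cx", "cy" (pixels), "T" (4x4, takes a point from camera to world coordinates). Camera axes: x right, y up, looking along -z (the intrinsics and any distortion apply to the point x, -y, -z); pixel columns grow to the right and rows downward; lengths in m; the calibration is good to about 2 mm. A picture is of the moment at which its call begins.
- bot.finish_job(): hands the job in; it is judged then, once.
Trained networks look in the newest picture that a camera, given by its name, has taken for a name from the list of things; names that differ only in an ending like _2 or _b are one class to them, and where a whole thing is asked for, a point or a joint stands for the part that bears it (a point fixed in the world has none). Each returns a list of dicts, best first, with "score" (0 to 1); they miss things now and then, are a little off and sometimes report something else, mostly with a low value. They report only what shows in the picture. A call takes as long as a camera call. They do not tell look-alikes from the thing itself.
- bot.outline_of(camera, thing): "pixels" (384x512 bool, what is visible of it).
- bot.landmark_of(camera, thing): "xyz" ([x, y, z] in m, in the coordinates of the camera as it stood for that picture, good to about 4 mm: a listed point, or the origin of a listed thing).
The state is a dict: "time_s": time; "joint_positions": joint angles; "qd": joint speeds; "tau": joint torques, N m; "tcp_pos": TCP position; "eef_rot": TCP orientation; "force": force on the tool from outside, world axes, zero at the start; "torque": the same for the moment, N m; "grip_width": finger opening in m; "gripper_force": force on a finger pad.
Only numpy, scipy, OpenCV 4.12 (cv2) and the standard library are available. Lean on these libraries where they do the work, as an engineer would, in place of code of your own. Each camera call takes 0.05 s, during which the arm holds its last target. There are 200 camera calls.

## Working session

There is one attempt and no reset: what is moved stays moved. The work goes in short steps, Python scripts to look and compute and a tool call to move; the robot and the scene stay as the last step left them, time stands still between calls to the robot, and variables do not carry over. Pictures are saved under pics/ and viewed, at most 10 in all, crops included, and the job is handed in when it is done.

Besides the shell and the picture viewer there is one more tool, called by a JSON object that holds its "name" and its "arguments". send_rows: Moves the arm, as the interface text tells. Its arguments: {"type":"object","properties":{"targets":{"type":"array"},"grip_force":{"type":"number"}},"required":["targets"]}

```bash
mkdir -p pics; ls; cat > h.py <<'E'
import numpy as np, cv2
from bench import bot
def w(T,p): return (T@np.append(p,1))[:3]
def look(cams=("scene","top"),things=()):
    R={}
    for c in cams:
        R[c]=im=bot.read_camera(c)
        for t in things:
            r=bot.landmark_of(c,t)
            print(c,t,[(round(d["score"],2),np.round(w(im["T"],d["xyz"]),3).tolist()) for d in r[:3]])
    return R
def save(im,n,k=1.5): cv2.imwrite("pics/"+n,cv2.resize(im["pixels"][:,:,::-1],None,fx=k,fy=k))
def cloud(im):
    d=im["depth"];v,u=np.mgrid[:d.shape[0],:d.shape[1]]
    P=np.stack([(u-im["cx"])/im["fx"]*d,-(v-im["cy"])/im["fy"]*d,-d],-1)
    return P@im["T"][:3,:3].T+im["T"][:3,3]
E
python3 - <<'E'
from h import *
R=look(things=["lifter_heel","lifter_tip","lifter_handle","round_cover_mid","square_cover_mid","rack","holder","rest","jar","can","jug"])
for c in R: save(R[c],c+"0.png"); print(c,np.round(R[c]["T"],3).tolist(),R[c]["fx"],[k for k in R[c]])
print(bot.get_state())
E
```

```text
pics
scene lifter_heel [(0.8, [0.424, -0.251, 0.01])]
scene lifter_tip [(0.79, [0.404, -0.146, 0.001])]
scene lifter_handle [(0.59, [0.435, -0.329, 0.029])]
scene round_cover_mid [(0.72, [0.684, -0.072, 0.005])]
scene square_cover_mid [(0.19, [0.664, 0.019, -0.001])]
scene rack [(0.84, [0.665, 0.017, 0.001]), (0.23, [0.435, -0.349, 0.003])]
scene holder [(0.79, [0.432, -0.348, 0.0])]
scene rest [(0.91, [0.243, 0.423, 0.0]), (0.88, [0.385, 0.564, 0.0]), (0.81, [0.464, 0.134, 0.002])]
scene jar [(0.79, [0.562, -0.001, -0.0])]
scene can [(0.66, [0.697, 0.328, 0.002])]
scene jug [(0.62, [0.639, -0.342, -0.003])]
top lifter_heel [(0.61, [0.702, 0.329, -0.001])]
top lifter_tip [(0.66, [0.411, -0.142, 0.004])]
top lifter_handle [(0.66, [0.439, -0.33, 0.03]), (0.2, [0.684, -0.076, 0.006])]
top round_cover_mid [(0.93, [0.685, -0.079, 0.009])]
top square_cover_mid [(0.93, [0.651, 0.106, 0.009])]
top rack [(0.67, [0.67, 0.019, 0.001])]
top holder [(0.56, [0.435, -0.35, 0.001]), (0.24, [0.421, -0.248, 0.012])]
top rest [(0.93, [0.53, 0.408, -0.005]), (0.85, [0.467, 0.135, -0.005]), (0.79, [0.39,
[... 504 characters left out ...]
', 'T']
{'time_s': 1.2, 'joint_positions': array([-1.44982398e+00,  2.58588499e-01,  1.53499752e+00,  1.72487758e-05,
        1.34796842e+00, -2.02795870e-01]), 'qd': array([ 0.00027846, -0.00104078,  0.00012218, -0.0010085 ,  0.00174474,
       -0.00113237]), 'tau': array([-8.72115306e-04, -4.37210798e+01, -2.84304839e+01,  7.17321457e-02,
        3.11516819e-02, -1.23587881e-05]), 'tcp_pos': array([ 0.17501034, -0.52143227,  0.21865993]), 'eef_rot': array([1.94320867e-05, 9.86925665e-01, 1.61176087e-01, 7.62279794e-06]), 'force': array([-0.09270574,  0.11228137, -0.43229575]), 'torque': array([ 0.00732468, -0.00798243, -0.00246032]), 'gripper_force': 0.0, 'grip_width': 0.09316634048902955}
```

View pics/scene0.png

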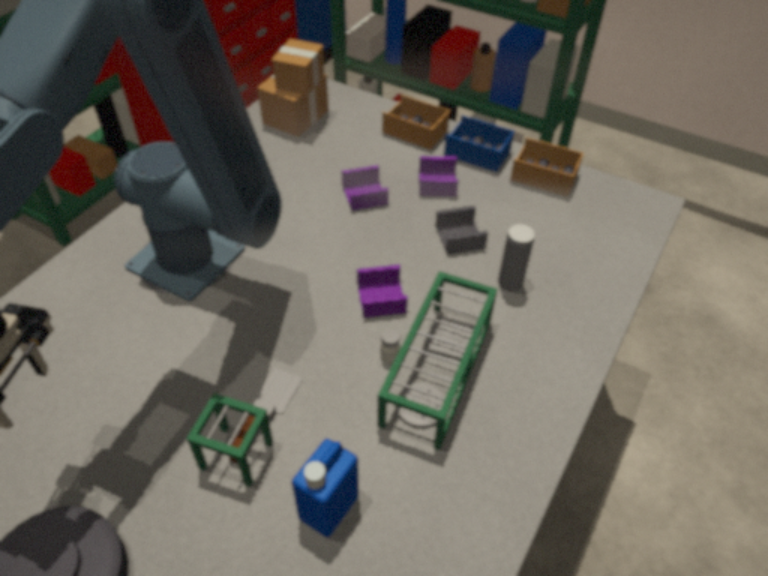

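View pics/top0.png

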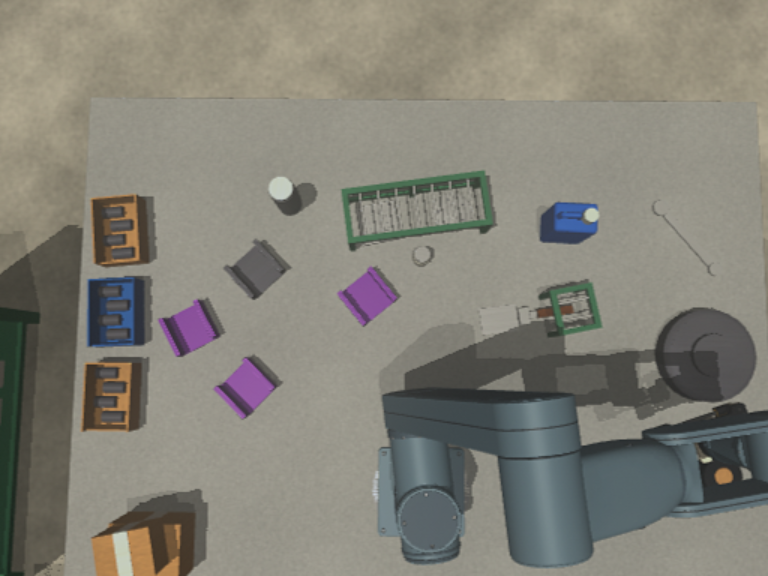

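The scene picture shows the lifter in the holder (blade at ~(275,390)) and the rack with the jar in front. The top picture shows the dark rest at (257,268), three purple look-alikes, the rack at (418,210), and the lifter blade at (500,320) pointing left (+y).

```bash
cat > m.py <<'E'
from h import *
R=look(("top","scene"))
def rect(P,n):
    r=cv2.minAreaRect((P[:,:2]*1000).astype(np.float32)); print(n,len(P),np.round(r[0],1),np.round(r[1],1),round(r[2],1),"z",np.round(np.percentile(P[:,2],[5,50,95]),4))
for c in R:
    C=cloud(R[c]); x,y,z=C[...,0],C[...,1],C[...,2]; ok=R[c]["depth"]>0
    px=R[c]["pixels"].astype(int); g=(px[...,1]>px[...,0]+20)&(px[...,1]>px[...,2]+10)
    rect(C[ok&g&(z>.1)&(z<.125)&(abs(x-.667)<.14)&(abs(y-.018)<.22)],c+" rack")
    rect(C[ok&g&(z>.1)&(z<.125)&(abs(x-.435)<.09)&(abs(y+.35)<.09)],c+" holder")
    rect(C[ok&(z>.035)&(z<.06)&(abs(x-.53)<.09)&(abs(y-.408)<.09)],c+" rest")
    rect(C[ok&(z>.02)&(z<.08)&(abs(x-.565)<.035)&(abs(y-.0)<.035)],c+" jar")
    rect(C[ok&(z>.1)&(z<.175)&(abs(x-.7)<.05)&(abs(y-.329)<.05)],c+" can")
    for t in ["lifter_heel","lifter_tip","round_cover_mid","square_cover_mid"]:
        for o in bot.outline_of(c,t)[:2]:
            m=o["pixels"]&ok&(z<.06)
            if m.sum()>10: print(o["score"]); rect(C[m],c+" "+t)
E
python3 m.py
```

```text
top rack 937 [670.3  16.5] [131.1 339.2] 8.2 z [0.1085 0.1143 0.1198]
top holder 363 [ 434.1 -348. ] [105.3 100.2] 12.1 z [0.1083 0.1143 0.12  ]
top rest 196 [529.6 406.6] [ 99.4 106.5] 43.1 z [0.0421 0.0492 0.0555]
top jar 114 [563.7   1.2] [38.9 36.5] 8.6 z [0.0363 0.0681 0.0753]
top can 288 [697.  326.7] [56.9 56. ] 64.8 z [0.1146 0.1579 0.1642]
0.75
top lifter_heel 522 [685.4  18.8] [163.  351.2] 8.2 z [-0.0042  0.0114  0.033 ]
0.65
top lifter_heel 566 [ 425.8 -254.7] [ 58.6 211.8] 9.6 z [-0.0025  0.0058  0.0432]
0.83
top round_cover_mid 405 [691.6 -73.7] [80.9 97.8] 5.9 z [0.0062 0.0132 0.0203]
scene rack 1175 [667.6  16.8] [130.2 343.5] 8.2 z [0.108  0.114  0.1178]
scene holder 708 [ 431.2 -348.9] [108.6 101.6] 11.4 z [0.1062 0.1138 0.1173]
scene rest 273 [526.3 406.6] [ 98.9 117.5] 43.2 z [0.0365 0.0471 0.0533]
scene jar 220 [5.637e+02 3.000e-01] [42.1 37.8] 82.8 z [0.0248 0.0626 0.0727]
scene can 416 [697.6 324.6] [59.9 59.8] 17.3 z [0.1032 0.1486 0.1627]
0.61
scene lifter_heel 675 [ 423.3 -244.4] [ 69.5 206.8] 12.2 z [-0.0006  0.0042  0.0429]
0.57
scene lifter_heel 756 [529.7 402.9] [100.7 110.9] 42.5 z [0.0023 0.0218 0.0512]
0.91
scene lifter_tip 736 [ 421.5 -254.2] [ 68.9 222. ] 8.8 z [-0.0006  0.0044  0.0429]
0.8
scene round_cover_mid 417 [677.9 -76.7] [85.  95.7] 23.6 z [0.0088 0.0134 0.017 ]
0.56
scene square_cover_mid 559 [645.8 106.5] [ 87.6 100.2] 11.2 z [0.0066 0.0113 0.0157]
```

{"name": "send_rows", "arguments": {"targets": [{"xyz": [31, 34, -6], "rot": [0, 0, 10.2], "grip": 0}, {"xyz": [31, 34, -6], "rot": [0, 0, 10.2], "grip": 0}, {"xyz": [31, 34, -6], "rot": [0, 0, 10.2], "grip": 0}, {"xyz": [31, 34, -6], "rot": [0, 0, 10.2], "grip": 0}, {"xyz": [31, 34, -6], "rot": [0, 0, 10.2], "grip": 0}, {"xyz": [31, 34, -6], "rot": [0, 0, 10.2], "grip": 0}, {"xyz": [31, 34, -6], "rot": [0, 0, 10.2], "grip": 0}, {"xyz": [31, 34, -6], "rot": [0, 0, 10.2], "grip": 0}]}}

```text
time_s: 2.7
tcp_pos: [0.424, -0.2483, 0.1707]
eef_rot: [0.0, 0.64, 0.769, -0.0]
force: [0.2, -0.3, 0.2]
grip_width: 0.0929
gripper_force: 0.0
```

```bash
cat >> h.py <<'E'
from scipy.spatial.transform import Rotation as Ro
def st():
    s=bot.get_state(); q=s["eef_rot"]; M=Ro.from_quat([q[1],q[2],q[3],q[0]]).as_matrix()
    print("t",round(s["time_s"],2),"tcp",np.round(s["tcp_pos"]*1000,1),"psi",round(np.degrees(np.arctan2(M[1,1],M[0,1])),2),"zax",np.round(M[:,2],3),"w",round(s["grip_width"]*1000,1),"f",np.round(s["force"],1),"gf",round(s["gripper_force"],1),"q",np.round(s["joint_positions"],2))
E
python3 - <<'E'
from h import *
st()
R=look(things=["lifter_heel","lifter_tip","lifter_handle","round_cover_mid"])
save(R["scene"],"s1.png")
E
```

```text
t 2.7 tcp [ 424.  -248.3  170.7] psi 10.49 zax [ 0. -0. -1.] w 92.9 f [ 0.2 -0.3  0.2] gf 0.0 q [-0.76  0.19  1.74 -0.    1.2  -0.94]
scene lifter_heel [(0.92, [0.423, -0.253, 0.013])]
scene lifter_tip [(0.91, [0.406, -0.145, -0.001]), (0.34, [0.562, 0.004, -0.001])]
scene lifter_handle [(0.72, [0.432, -0.335, 0.026])]
scene round_cover_mid [(0.69, [0.679, -0.072, 0.007])]
top lifter_heel [(0.88, [0.423, -0.251, 0.016])]
top lifter_tip [(0.85, [0.412, -0.144, 0.004]), (0.43, [0.422, -0.25, 0.015])]
top lifter_handle []
top round_cover_mid [(0.98, [0.684, -0.078, 0.005])]
```

{"name": "send_rows", "arguments": {"targets": [{"xyz": [-0.5, -2, -40], "rot": [0, 0, -1.5], "grip": 0}, {"xyz": [0, 0, -40], "rot": [0, 0, 0], "grip": 0}, {"xyz": [0, 0, -40], "rot": [0, 0, 0], "grip": 0}, {"xyz": [0, 0, -30], "rot": [0, 0, 0], "grip": 0}, {"xyz": [0, 0, -10], "rot": [0, 0, 0], "grip": 0}, {"xyz": [0, 0, -5], "rot": [0, 0, 0], "grip": 0}, {"xyz": [0, 0, 0], "rot": [0, 0, 0], "grip": 0.5}, {"xyz": [0, 0, 0], "rot": [0, 0, 0], "grip": 1}], "grip_force": 50}}

```text
time_s: 4.2
tcp_pos: [0.4232, -0.252, 0.0067]
eef_rot: [0.001, 0.652, 0.758, -0.0]
force: [0.5, 0.4, 0.4]
grip_width: 0.0777
gripper_force: 0.0
```

{"name": "send_rows", "arguments": {"targets": [{"xyz": [0, 0, 0], "rot": [0, 0, 0], "grip": 1}, {"xyz": [0, 0, 0], "rot": [0, 0, 0], "grip": 1}, {"xyz": [0, 0, 0], "rot": [0, 0, 0], "grip": 1}, {"xyz": [0, 0, 0], "rot": [0, 0, 0], "grip": 1}]}}

```text
time_s: 4.7
tcp_pos: [0.4226, -0.2514, 0.0057]
eef_rot: [0.0, 0.652, 0.758, 0.0]
force: [-0.3, 0.2, 1.1]
grip_width: 0.0398
gripper_force: 50.0
```

```bash
python3 - <<'E'
from h import *
st()
R=look(things=["lifter_heel","lifter_tip","lifter_handle"])
E
```

```text
t 4.7 tcp [ 422.6 -251.4    5.7] psi 8.65 zax [ 0. -0. -1.] w 39.8 f [-0.3  0.2  1.1] gf 50.0 q [-0.76  0.41  1.93  0.    0.8  -0.92]
scene lifter_heel [(0.65, [0.423, -0.251, 0.009])]
scene lifter_tip [(0.77, [0.406, -0.142, 0.002])]
scene lifter_handle [(0.77, [0.436, -0.33, 0.025])]
top lifter_heel [(0.73, [0.423, -0.253, 0.016])]
top lifter_tip [(0.82, [0.409, -0.144, 0.001])]
top lifter_handle []
```

{"name": "send_rows", "arguments": {"targets": [{"xyz": [0, 0, 4], "rot": [0, 0, 0], "grip": 1}, {"xyz": [0, 0, 4], "rot": [0, 0, 0], "grip": 1}, {"xyz": [-2, 12, 0], "rot": [0, 0, 0], "grip": 1}, {"xyz": [-4, 20, 0], "rot": [0, 0, 0], "grip": 1}, {"xyz": [-4, 22, 0], "rot": [0, 0, 0], "grip": 1}, {"xyz": [-4, 22, 0], "rot": [0, 0, 0], "grip": 1}, {"xyz": [-3, 18, 0], "rot": [0, 0, 0], "grip": 1}, {"xyz": [-1, 8, 0], "rot": [0, 0, 0], "grip": 1}]}}

```text
time_s: 6.1
tcp_pos: [0.4041, -0.1478, 0.0137]
eef_rot: [-0.0, 0.651, 0.759, -0.0]
force: [0.9, -0.5, -1.6]
grip_width: 0.0395
gripper_force: 50.0
```

```bash
python3 - <<'E'
from h import *
st()
R=look(things=["lifter_heel","lifter_tip","lifter_handle","round_cover_mid"])
save(R["scene"],"s2.png")
E
```

```text
t 6.1 tcp [ 404.1 -147.8   13.7] psi 8.74 zax [-0.  0. -1.] w 39.5 f [ 0.9 -0.5 -1.6] gf 50.0 q [-0.61  0.31  2.06 -0.    0.76 -0.76]
scene lifter_heel [(0.57, [0.406, -0.147, 0.021])]
scene lifter_tip []
scene lifter_handle [(0.84, [0.417, -0.23, 0.035])]
scene round_cover_mid [(0.68, [0.68, -0.071, 0.006])]
top lifter_heel [(0.72, [0.405, -0.151, 0.021])]
top lifter_tip [(0.85, [0.393, -0.043, 0.009]), (0.26, [0.67, 0.02, 0.002])]
top lifter_handle []
top round_cover_mid [(0.82, [0.683, -0.076, 0.004]), (0.17, [0.528, 0.409, -0.003])]
```

View pics/s2.png

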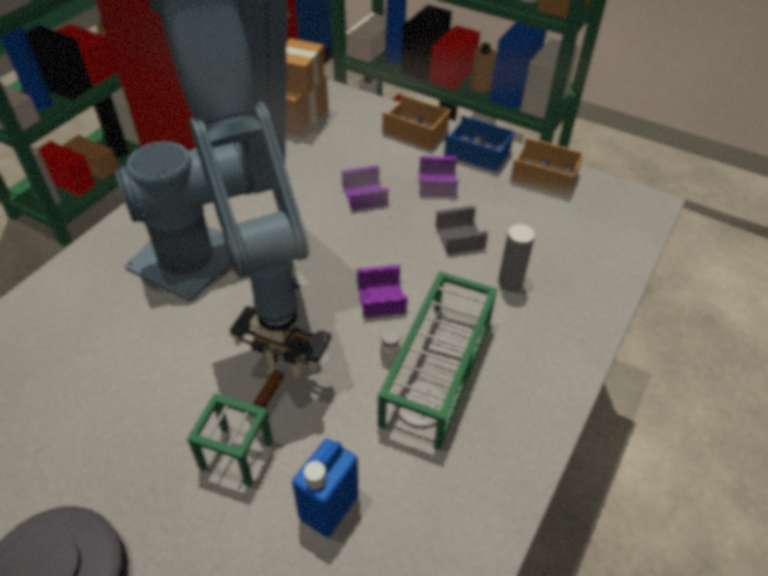

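{"name": "send_rows", "arguments": {"targets": [{"xyz": [4, 2, 25], "rot": [0, 0, 0], "grip": 1}, {"xyz": [10, 4, 25], "rot": [0, 0, -10.2], "grip": 1}, {"xyz": [10, 5, 20], "rot": [0, 0, -10.2], "grip": 1}, {"xyz": [12, 7, 0], "rot": [0, 0, -10.2], "grip": 1}, {"xyz": [12, 7, 0], "rot": [0, 0, -10.2], "grip": 1}, {"xyz": [12, 7, 0], "rot": [0, 0, -10.2], "grip": 1}, {"xyz": [10, 6, 0], "rot": [0, 0, -10.2], "grip": 1}, {"xyz": [10, 6, 0], "rot": [0, 0, -10.2], "grip": 1}]}}

```text
time_s: 7.6
tcp_pos: [0.4847, -0.1054, 0.0834]
eef_rot: [-0.0, 0.973, 0.233, -0.0]
force: [-0.1, 0.1, -2.5]
grip_width: 0.0395
gripper_force: 50.0
```

{"name": "send_rows", "arguments": {"targets": [{"xyz": [0, 0, -20], "rot": [0, 0, -10.1], "grip": 1}, {"xyz": [0, 0, -25], "rot": [0, 0, -9], "grip": 1}, {"xyz": [0, 0, -15], "rot": [0, 0, 0], "grip": 1}, {"xyz": [0, 0, 0], "rot": [0, 0, 0], "grip": 1}, {"xyz": [0, 0, 0], "rot": [0, 0, 0], "grip": 1}]}}

```text
time_s: 8.22
tcp_pos: [0.485, -0.1058, 0.0242]
eef_rot: [0.0, 0.997, 0.072, 0.0]
force: [0.4, -0.4, -2.5]
grip_width: 0.0399
gripper_force: 50.0
```

```bash
python3 - <<'E'
from h import *
st()
R=look(things=["lifter_heel","lifter_tip","lifter_handle","round_cover_mid"])
E
```

```text
t 8.22 tcp [ 485.  -105.8   24.2] psi -81.76 zax [ 0.001 -0.    -1.   ] w 39.9 f [ 0.4 -0.4 -2.5] gf 50.0 q [-0.44  0.39  1.9   0.    0.85  0.99]
scene lifter_heel [(0.75, [0.49, -0.111, 0.027])]
scene lifter_tip [(0.72, [0.586, -0.09, 0.018])]
scene lifter_handle [(0.96, [0.405, -0.119, 0.046])]
scene round_cover_mid [(0.67, [0.681, -0.073, 0.004])]
top lifter_heel [(0.6, [0.49, -0.107, 0.029]), (0.24, [0.641, -0.346, 0.005]), (0.21, [0.529, 0.408, -0.004])]
top lifter_tip [(0.57, [0.595, -0.09, 0.021]), (0.55, [0.53, 0.411, -0.004])]
top lifter_handle [(0.57, [0.405, -0.12, 0.048])]
top round_cover_mid [(0.66, [0.683, -0.078, 0.007]), (0.25, [0.598, -0.086, 0.022])]
```

{"name": "send_rows", "arguments": {"targets": [{"xyz": [0, 0, -8], "rot": [0, 0, 0], "grip": 1}, {"xyz": [0, 0, -6], "rot": [0, 0, 0], "grip": 1}, {"xyz": [0, 0, -4], "rot": [0, 0, 0], "grip": 1}, {"xyz": [0, 0, 0], "rot": [0, 0, 0], "grip": 1}, {"xyz": [0, 0, 0], "rot": [0, 0, 0], "grip": 0.5}, {"xyz": [0, 0, 0], "rot": [0, 0, 0], "grip": 0.2}, {"xyz": [0, 0, 0], "rot": [0, 0, 0], "grip": 0.2}, {"xyz": [0, 0, 20], "rot": [0, 0, 0], "grip": 0.2}]}}

```text
time_s: 9.72
tcp_pos: [0.4834, -0.1049, 0.0247]
eef_rot: [-0.001, 0.997, 0.071, -0.001]
force: [1.0, -0.1, -0.6]
grip_width: 0.0714
gripper_force: 0.0
```

{"name": "send_rows", "arguments": {"targets": [{"xyz": [0, 0, 50], "rot": [0, 0, 0], "grip": 0.2}, {"xyz": [-34, -5, 0], "rot": [0, 0, 0], "grip": 0.2}, {"xyz": [-34, -5, 0], "rot": [0, 0, 0], "grip": 0.2}, {"xyz": [0, 0, 0], "rot": [0, 0, 0], "grip": 0.2}]}}

```text
time_s: 10.22
tcp_pos: [0.4146, -0.1151, 0.0756]
eef_rot: [-0.0, 0.998, 0.07, -0.001]
force: [-0.7, -0.5, 0.5]
grip_width: 0.0744
gripper_force: 0.0
```

```bash
cat >m2.py <<'E'
from h import *
st()
R=look(things=["lifter_heel","lifter_tip","lifter_handle","round_cover_mid"])
for c in R:
    C=cloud(R[c]);ok=R[c]["depth"]>0
    for t in ["lifter_tip"]:
      for o in bot.outline_of(c,t)[:1]:
        P=C[o["pixels"]&ok&(C[...,2]<.06)]
        r=cv2.minAreaRect((P[:,:2]*1000).astype(np.float32));print(c,len(P),np.round(r[0],1),np.round(r[1],1),round(r[2],1))
E
python3 m2.py
```

```text
t 10.22 tcp [ 414.6 -115.1   75.6] psi -81.93 zax [-0.001  0.001 -1.   ] w 74.4 f [-0.7 -0.5  0.5] gf 0.0 q [-0.53  0.21  2.   -0.    0.93  0.9 ]
scene lifter_heel [(0.87, [0.485, -0.106, 0.011])]
scene lifter_tip [(0.74, [0.589, -0.088, -0.001])]
scene lifter_handle [(0.72, [0.588, -0.088, 0.001]), (0.66, [0.402, -0.114, 0.028])]
scene round_cover_mid [(0.73, [0.679, -0.071, 0.006])]
top lifter_heel [(0.67, [0.49, -0.11, 0.011])]
top lifter_tip [(0.83, [0.594, -0.09, 0.004])]
top lifter_handle [(0.9, [0.406, -0.114, 0.032])]
top round_cover_mid [(0.69, [0.685, -0.077, 0.009])]
scene 936 [ 493.9 -101.6] [196.7  72.2] 5.1
top 461 [ 534.5 -100.7] [118.   64.7] 7.4
```

{"name": "send_rows", "arguments": {"targets": [{"xyz": [0, 0, -30], "rot": [0, 0, 0], "grip": 0.2}, {"xyz": [0, 0, -25], "rot": [0, 0, 0], "grip": 0.2}, {"xyz": [0, 0, -11], "rot": [0, 0, 0], "grip": 0.2}, {"xyz": [0, 0, 0], "rot": [0, 0, 0], "grip": 0.2}, {"xyz": [0, 0, 0], "rot": [0, 0, 0], "grip": 1}, {"xyz": [0, 0, 0], "rot": [0, 0, 0], "grip": 1}, {"xyz": [0, 0, 0], "rot": [0, 0, 0], "grip": 1}, {"xyz": [0, 0, 0], "rot": [0, 0, 0], "grip": 1}], "grip_force": 60}}

```text
time_s: 11.82
tcp_pos: [0.4167, -0.1155, 0.01]
eef_rot: [0.0, 0.997, 0.071, 0.0]
force: [-0.9, -0.5, -0.2]
grip_width: 0.0393
gripper_force: 0.0
```

{"name": "send_rows", "arguments": {"targets": [{"xyz": [0, 0, 0], "rot": [0, 0, 0], "grip": 1}, {"xyz": [0, 0, 0], "rot": [0, 0, 0], "grip": 1}, {"xyz": [0, 0, 0], "rot": [0, 0, 0], "grip": 1}]}}

```text
time_s: 12.2
tcp_pos: [0.4164, -0.1154, 0.0097]
eef_rot: [-0.0, 0.997, 0.071, -0.0]
force: [-0.6, -0.2, 0.5]
grip_width: 0.0197
gripper_force: 60.0
```

```bash
python3 - <<'E'
from h import *
st()
for i in range(3): R=look(things=["lifter_heel","lifter_tip","round_cover_mid","rack"])
E
```

```text
t 12.2 tcp [ 416.4 -115.4    9.7] psi -81.85 zax [-0.  0. -1.] w 19.7 f [-0.6 -0.2  0.5] gf 60.0 q [-0.53  0.32  2.06  0.    0.75  0.9 ]
scene lifter_heel [(0.87, [0.488, -0.108, 0.011])]
scene lifter_tip [(0.86, [0.589, -0.092, -0.0])]
scene round_cover_mid [(0.93, [0.682, -0.069, 0.005]), (0.73, [0.697, 0.328, 0.002]), (0.63, [0.43, -0.347, 0.0])]
scene rack [(0.92, [0.666, 0.018, -0.001])]
top lifter_heel [(0.77, [0.486, -0.107, 0.014])]
top lifter_tip [(0.65, [0.594, -0.089, 0.0])]
top round_cover_mid [(0.56, [0.685, -0.079, 0.006]), (0.3, [0.703, 0.326, 0.0])]
top rack [(0.68, [0.671, 0.022, 0.0])]
scene lifter_heel [(0.89, [0.488, -0.107, 0.01])]
scene lifter_tip [(0.77, [0.589, -0.089, 0.001])]
scene round_cover_mid [(0.66, [0.68, -0.071, 0.005])]
scene rack [(0.97, [0.663, 0.018, 0.001])]
top lifter_heel [(0.56, [0.487, -0.112, 0.011])]
top lifter_tip []
top round_cover_mid [(0.76, [0.683, -0.078, 0.007])]
top rack [(0.78, [0.671, 0.02, 0.001])]
scene lifter_heel [(0.58, [0.699, 0.327, -0.001]), (0.55, [0.488, -0.108, 0.012])]
scene lifter_tip [(0.66, [0.589, -0.091, -0.001]), (0.59, [0.653, 0.11, 0.005])]
scene round_cover_mid [(0.62, [0.68, -0.071, 0.004])]
scene rack [(0.85, [0.665, 0.018, -0.002])]
top lifter_heel [(0.64, [0.49, -0.108, 0.012])]
top lifter_tip [(0.72, [0.593, -0.091, 0.003])]
top round_cover_mid [(0.97, [0.683, -0.077, 0.007])]
top rack [(0.71, [0.673, 0.021, 0.0])]
```

{"name": "send_rows", "arguments": {"targets": [{"xyz": [10, 2.4, 0], "rot": [0, 0, 0], "grip": 1}, {"xyz": [14, 3, 0], "rot": [0, 0, 0], "grip": 1}, {"xyz": [14, 2, 0], "rot": [0, 0, 0], "grip": 1}, {"xyz": [14, 2, 0], "rot": [0, 0, 0], "grip": 1}, {"xyz": [14, 2, 0], "rot": [0, 0, 0], "grip": 1}, {"xyz": [14, 2, 0], "rot": [0, 0, 0], "grip": 1}, {"xyz": [14, 2, 0], "rot": [0, 0, 0], "grip": 1}, {"xyz": [14, 2, 0], "rot": [0, 0, 0], "grip": 1}]}}

```text
time_s: 14.7
tcp_pos: [0.5233, -0.0978, 0.0097]
eef_rot: [-0.0, 0.997, 0.071, -0.002]
force: [-11.5, -2.1, 12.7]
grip_width: 0.0197
gripper_force: 60.0
```

```bash
python3 - <<'E'
from h import *
st()
R=look(things=["lifter_heel","round_cover_mid"])
im=R["scene"]["pixels"][170:310,230:350,::-1]
cv2.imwrite("pics/c3.png",cv2.resize(im,None,fx=4,fy=4))
E
```

```text
t 14.7 tcp [523.3 -97.8   9.7] psi -81.8 zax [-0.004  0.    -1.   ] w 19.7 f [-11.5  -2.1  12.7] gf 60.0 q [-0.39  0.46  1.82 -0.    0.86  1.04]
scene lifter_heel [(0.78, [0.593, -0.091, 0.013])]
scene round_cover_mid [(0.82, [0.695, -0.074, 0.01]), (0.27, [0.563, 0.002, 0.0])]
top lifter_heel [(0.41, [0.594, -0.091, 0.014])]
top round_cover_mid [(0.56, [0.695, -0.075, 0.008])]
```

View pics/c3.png

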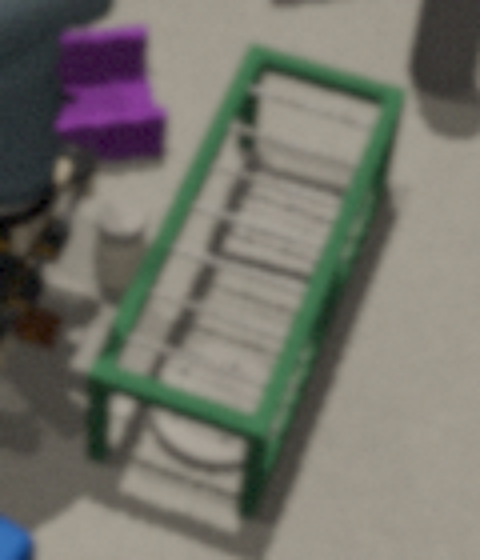

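{"name": "send_rows", "arguments": {"targets": [{"xyz": [6, 0.9, 0], "rot": [0, 0, 0], "grip": 1}, {"xyz": [6, 0.9, 0], "rot": [0, 0, 0], "grip": 1}, {"xyz": [6, 0.9, 0], "rot": [0, 0, 0], "grip": 1}]}}

```text
time_s: 15.38
tcp_pos: [0.5401, -0.0953, 0.0097]
eef_rot: [-0.0, 0.997, 0.071, -0.002]
force: [-9.7, -2.1, 9.6]
grip_width: 0.0195
gripper_force: 60.0
```

```bash
python3 - <<'E'
from h import *
st()
R=look(things=["lifter_heel","round_cover_mid","square_cover_mid","jar"])
E
```

```text
t 15.38 tcp [540.1 -95.3   9.7] psi -81.84 zax [-0.005  0.    -1.   ] w 19.5 f [-9.7 -2.1  9.6] gf 60.0 q [-0.38  0.49  1.78 -0.    0.88  1.05]
scene lifter_heel [(0.63, [0.612, -0.089, 0.013])]
scene round_cover_mid [(0.7, [0.689, -0.071, 0.008])]
scene square_cover_mid [(0.7, [0.648, 0.107, 0.005])]
scene jar [(0.49, [0.562, 0.001, -0.001])]
top lifter_heel []
top round_cover_mid [(0.65, [0.696, -0.077, 0.01])]
top square_cover_mid [(0.95, [0.654, 0.106, 0.009])]
top jar [(0.66, [0.694, -0.079, 0.012]), (0.5, [0.565, 0.005, -0.001])]
```

{"name": "send_rows", "arguments": {"targets": [{"xyz": [6, 0.9, 0], "rot": [0, 0, 0], "grip": 1}, {"xyz": [6, 0.9, 0], "rot": [0, 0, 0], "grip": 1}, {"xyz": [5, 0.7, 0], "rot": [0, 0, 0], "grip": 1}, {"xyz": [0, 0, 0], "rot": [0, 0, 0], "grip": 1}]}}

```text
time_s: 16.38
tcp_pos: [0.5582, -0.0928, 0.0097]
eef_rot: [-0.0, 0.997, 0.071, -0.001]
force: [-4.7, -1.2, 7.5]
grip_width: 0.0194
gripper_force: 60.0
```

```bash
python3 - <<'E'
from h import *
st()
for i in range(2): R=look(things=["lifter_heel","round_cover_mid"])
im=R["scene"]["pixels"][210:310,230:350,::-1]
cv2.imwrite("pics/c4.png",cv2.resize(im,None,fx=5,fy=5,interpolation=cv2.INTER_CUBIC))
E
```

```text
t 16.38 tcp [558.2 -92.8   9.7] psi -81.84 zax [-0.003  0.    -1.   ] w 19.4 f [-4.7 -1.2  7.5] gf 60.0 q [-0.36  0.51  1.73 -0.    0.9   1.07]
scene lifter_heel [(0.73, [0.632, -0.084, 0.013])]
scene round_cover_mid [(0.95, [0.694, -0.076, 0.009])]
top lifter_heel []
top round_cover_mid [(0.59, [0.695, -0.08, 0.01])]
scene lifter_heel [(0.58, [0.63, -0.083, 0.014])]
scene round_cover_mid [(0.71, [0.432, -0.348, 0.003]), (0.7, [0.691, -0.078, 0.01]), (0.18, [0.563, 0.003, -0.002])]
top lifter_heel []
top round_cover_mid [(0.78, [0.693, -0.08, 0.008])]
```

View pics/c4.png

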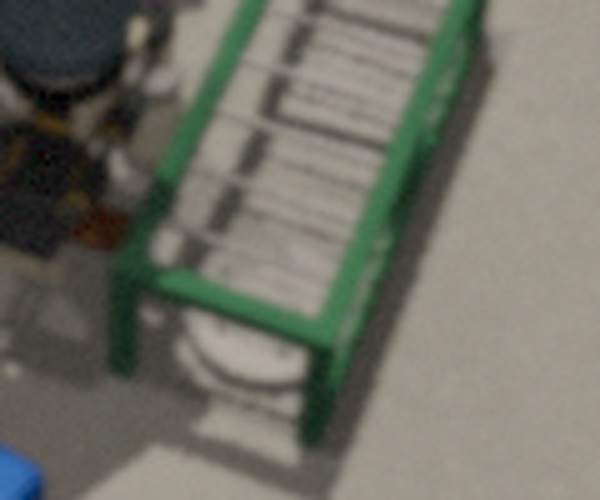

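{"name": "send_rows", "arguments": {"targets": [{"xyz": [0, 0, 2], "rot": [0.14, -1, 0], "grip": 1}, {"xyz": [0, 0, 4], "rot": [0.14, -1, 0], "grip": 1}, {"xyz": [0, 0, 6], "rot": [0, 0, 0], "grip": 1}, {"xyz": [0, 0, 6], "rot": [0, 0, 0], "grip": 1}, {"xyz": [0, 0, 4], "rot": [0, 0, 0], "grip": 1}, {"xyz": [0, 0, 0], "rot": [0, 0, 0], "grip": 1}]}}

```text
time_s: 17.73
tcp_pos: [0.56, -0.0929, 0.0322]
eef_rot: [-0.001, 0.997, 0.071, 0.018]
force: [0.3, 0.4, -4.3]
grip_width: 0.0198
gripper_force: 60.0
```

```bash
python3 - <<'E'
from h import *
st()
for i in range(2): R=look(things=["lifter_heel","lifter_tip","lifter_handle","round_cover_mid"])
E
```

```text
t 17.73 tcp [560.  -92.9  32.2] psi -81.84 zax [ 0.036  0.004 -0.999] w 19.8 f [ 0.3  0.4 -4.3] gf 60.0 q [-0.37  0.46  1.75  0.02  0.9   1.04]
scene lifter_heel [(0.51, [0.631, -0.085, 0.036]), (0.3, [0.547, -0.096, 0.049])]
scene lifter_tip []
scene lifter_handle [(0.53, [0.546, -0.093, 0.05])]
scene round_cover_mid [(0.56, [0.692, -0.08, 0.034]), (0.26, [0.664, 0.019, 0.0]), (0.22, [0.632, -0.086, 0.035])]
top lifter_heel []
top lifter_tip []
top lifter_handle [(0.38, [0.548, -0.095, 0.052])]
top round_cover_mid [(0.95, [0.697, -0.08, 0.035])]
scene lifter_heel [(0.64, [0.633, -0.085, 0.035]), (0.24, [0.649, 0.11, 0.004])]
scene lifter_tip []
scene lifter_handle [(0.56, [0.548, -0.096, 0.052])]
scene round_cover_mid [(0.72, [0.694, -0.074, 0.035])]
top lifter_heel []
top lifter_tip []
top lifter_handle [(0.45, [0.548, -0.093, 0.05])]
top round_cover_mid [(0.75, [0.696, -0.084, 0.035])]
```

{"name": "send_rows", "arguments": {"targets": [{"xyz": [-4, -0.6, 0], "rot": [0, 0, 0], "grip": 1}, {"xyz": [-9, -1.3, 0], "rot": [0, 0, 0], "grip": 1}, {"xyz": [-14, -2, 0], "rot": [0, 0, 0], "grip": 1}, {"xyz": [-18, -2.6, 0], "rot": [0, 0, 0], "grip": 1}, {"xyz": [-20, -2.9, 0], "rot": [0, 0, 0], "grip": 1}, {"xyz": [-20, -2.9, 0], "rot": [0, 0, 0], "grip": 1}, {"xyz": [-20, -2.9, 0], "rot": [0, 0, 0], "grip": 1}, {"xyz": [-20, -2.9, 0], "rot": [0, 0, 0], "grip": 1}]}}

```text
time_s: 19.73
tcp_pos: [0.4329, -0.1109, 0.0318]
eef_rot: [-0.001, 0.997, 0.071, 0.018]
force: [0.8, 0.3, -3.6]
grip_width: 0.0196
gripper_force: 60.0
```

{"name": "send_rows", "arguments": {"targets": [{"xyz": [-16, -2.3, 0], "rot": [0, 0, 0], "grip": 1}, {"xyz": [-10, -1.4, 5], "rot": [0, 0, 0], "grip": 1}, {"xyz": [-5, -0.7, 10], "rot": [0, 0, 0], "grip": 1}, {"xyz": [0, 0, 16], "rot": [0, 0, 0], "grip": 1}, {"xyz": [0, 0, 20], "rot": [0, 0, 0], "grip": 1}, {"xyz": [0, 0, 20], "rot": [0, 0, 0], "grip": 1}, {"xyz": [0, 0, 12], "rot": [0, 0, 0], "grip": 1}, {"xyz": [0, 0, 4], "rot": [0, 0, 0], "grip": 1}]}}

```text
time_s: 20.72
tcp_pos: [0.4041, -0.1156, 0.1196]
eef_rot: [-0.001, 0.997, 0.071, 0.018]
force: [-0.1, 0.8, -4.3]
grip_width: 0.0197
gripper_force: 60.0
```

```bash
python3 - <<'E'
from h import *
st()
for i in range(2): R=look(things=["lifter_heel","lifter_tip","round_cover_mid","rest"])
save(R["scene"],"s5.png")
E
```

```text
t 20.73 tcp [ 404.1 -115.6  119.6] psi -81.84 zax [ 0.037  0.004 -0.999] w 19.7 f [-0.1  0.8 -4.3] gf 60.0 q [-0.57  0.1   2.    0.03  1.01  0.85]
scene lifter_heel [(0.56, [0.475, -0.109, 0.123])]
scene lifter_tip []
scene round_cover_mid [(0.91, [0.538, -0.098, 0.123])]
scene rest [(0.75, [0.463, 0.133, 0.0]), (0.66, [0.38, 0.565, -0.002]), (0.63, [0.527, 0.41, 0.003])]
top lifter_heel [(0.63, [0.474, -0.108, 0.122])]
top lifter_tip [(0.7, [0.53, 0.408, -0.004])]
top round_cover_mid [(0.81, [0.538, -0.105, 0.12]), (0.51, [0.533, 0.405, -0.003])]
top rest [(0.98, [0.386, 0.562, 0.004]), (0.76, [0.248, 0.419, -0.002]), (0.68, [0.531, 0.407, -0.004])]
scene lifter_heel [(0.79, [0.474, -0.106, 0.121]), (0.74, [0.527, 0.412, 0.002])]
scene lifter_tip []
scene round_cover_mid [(0.89, [0.539, -0.099, 0.12])]
scene rest [(0.89, [0.243, 0.425, -0.003]), (0.77, [0.527, 0.412, 0.001]), (0.74, [0.384, 0.563, -0.004])]
top lifter_heel [(0.44, [0.477, -0.109, 0.126]), (0.15, [0.702, 0.328, 0.001])]
top lifter_tip []
top round_cover_mid [(0.9, [0.54, -0.098, 0.122])]
top rest [(0.89, [0.385, 0.563, 0.002]), (0.68, [0.465, 0.135, -0.005]), (0.61, [0.249, 0.42, -0.003])]
```

View pics/s5.png

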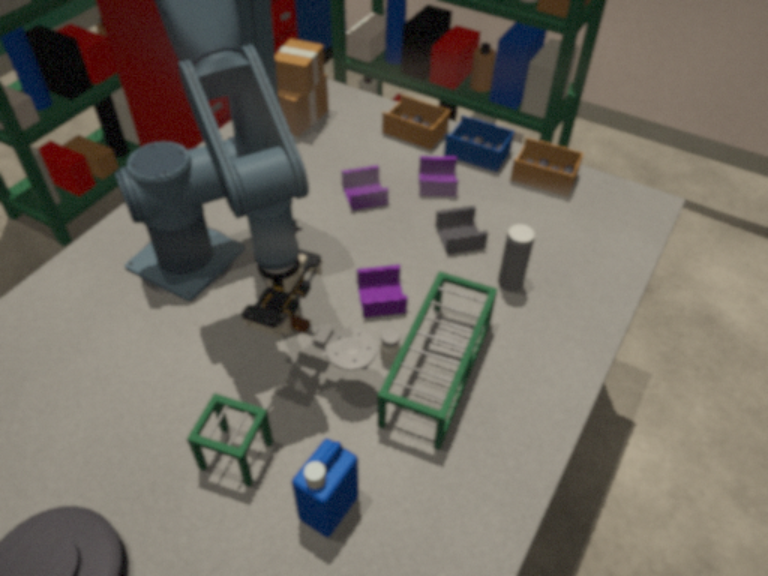

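{"name": "send_rows", "arguments": {"targets": [{"xyz": [0, 0, 5], "rot": [0, 0, 0], "grip": 1}, {"xyz": [0, 0, 10], "rot": [0, 0, 0], "grip": 1}, {"xyz": [0, 4, 12], "rot": [0, 0, 0.5], "grip": 1}, {"xyz": [1, 9, 10], "rot": [0, 0, 1], "grip": 1}, {"xyz": [1, 14, 6], "rot": [0, 0, 1.5], "grip": 1}, {"xyz": [1, 19, 2], "rot": [0, 0, 2], "grip": 1}, {"xyz": [1, 24, 0], "rot": [0, 0, 2.2], "grip": 1}, {"xyz": [1, 27, 0], "rot": [0, 0, 2.2], "grip": 1}]}}

```text
time_s: 22.72
tcp_pos: [0.4083, -0.0168, 0.1638]
eef_rot: [-0.003, 0.988, 0.154, 0.017]
force: [0.1, 0.3, -3.8]
grip_width: 0.0193
gripper_force: 60.0
```

{"name": "send_rows", "arguments": {"targets": [{"xyz": [1, 28, 0], "rot": [0, 0, 2.2], "grip": 1}, {"xyz": [1, 28, 0], "rot": [0, 0, 2.2], "grip": 1}, {"xyz": [1, 28, 0], "rot": [0, 0, 2.2], "grip": 1}, {"xyz": [1, 28, 0], "rot": [0, 0, 2.2], "grip": 1}, {"xyz": [1, 28, 0], "rot": [0, 0, 2.2], "grip": 1}, {"xyz": [1, 28, 0], "rot": [0, 0, 2.2], "grip": 1}, {"xyz": [1, 28, 0], "rot": [0, 0, 2.2], "grip": 1}, {"xyz": [1, 28, 0], "rot": [0, 0, 2.2], "grip": 1}]}}

```text
time_s: 23.72
tcp_pos: [0.4155, 0.2075, 0.1637]
eef_rot: [-0.005, 0.953, 0.303, 0.016]
force: [-0.4, -0.5, -3.0]
grip_width: 0.0194
gripper_force: 60.0
```

{"name": "send_rows", "arguments": {"targets": [{"xyz": [1.5, 27, 0], "rot": [0, 0, 2], "grip": 1}, {"xyz": [1.5, 24, 0], "rot": [0, 0, 2], "grip": 1}, {"xyz": [1.5, 20, 0], "rot": [0, 0, 1.5], "grip": 1}, {"xyz": [1.5, 16, 0], "rot": [0, 0, 1.3], "grip": 1}, {"xyz": [1, 12, 0], "rot": [0, 0, 1], "grip": 1}, {"xyz": [1, 8, 0], "rot": [0, 0, 0], "grip": 1}, {"xyz": [1, 4, 0], "rot": [0, 0, 0], "grip": 1}, {"xyz": [0, 2, 0], "rot": [0, 0, 0], "grip": 1}]}}

```text
time_s: 24.72
tcp_pos: [0.4256, 0.3185, 0.1636]
eef_rot: [-0.006, 0.93, 0.366, 0.016]
force: [-0.3, 0.9, -4.0]
grip_width: 0.0195
gripper_force: 60.0
```

```bash
python3 - <<'E'
from h import *
st()
for i in range(3): R=look(things=["lifter_heel","lifter_tip","lifter_handle","round_cover_mid"])
for c in R:
    C=cloud(R[c]);z=C[...,2]
    P=C[(R[c]["depth"]>0)&(z>.13)&(np.hypot(C[...,0]-.529,C[...,1]-.408)<.055)&(z<.19)]
    (x,y),r=cv2.minEnclosingCircle((P[:,:2]*1000).astype(np.float32)); print(c,len(P),x,y,r,np.percentile(P[:,2],[5,50,95]))
    A=np.c_[P[:,:2],np.ones(len(P))]; print(np.linalg.lstsq(A,P[:,2],rcond=None)[0])
im=R["top"]["pixels"][100:260,110:290,::-1]
cv2.imwrite("pics/c6.png",cv2.resize(im,None,fx=3.5,fy=3.5,interpolation=cv2.INTER_CUBIC))
E
```

```text
t 24.73 tcp [425.6 318.5 163.6] psi -47.07 zax [ 0.026  0.024 -0.999] w 19.5 f [-0.3  0.9 -4. ] gf 60.0 q [0.42 0.25 1.69 0.01 1.17 1.24]
scene lifter_heel [(0.74, [0.476, 0.362, 0.168])]
scene lifter_tip []
scene lifter_handle [(0.7, [0.416, 0.307, 0.183])]
scene round_cover_mid [(0.6, [0.562, 0.001, -0.001]), (0.58, [0.525, 0.409, 0.167])]
top lifter_heel []
top lifter_tip []
top lifter_handle [(0.49, [0.435, -0.349, 0.001])]
top round_cover_mid [(0.88, [0.531, 0.404, 0.164])]
scene lifter_heel [(0.67, [0.525, 0.412, 0.002]), (0.62, [0.478, 0.366, 0.17])]
scene lifter_tip []
scene lifter_handle [(0.51, [0.415, 0.309, 0.18])]
scene round_cover_mid [(0.67, [0.526, 0.41, 0.165])]
top lifter_heel []
top lifter_tip []
top lifter_handle [(0.65, [0.436, -0.351, -0.001])]
top round_cover_mid [(0.93, [0.529, 0.401, 0.165]), (0.19, [0.533, 0.411, -0.002])]
scene lifter_heel [(0.83, [0.478, 0.363, 0.166])]
scene lifter_tip []
scene lifter_handle [(0.67, [0.414, 0.309, 0.181]), (0.65, [0.528, 0.409, 0.166])]
scene round_cover_mid [(0.91, [0.526, 0.41, 0.165])]
top lifter_heel []
top lifter_tip []
top lifter_handle []
top round_cover_mid [(0.66, [0.529, 0.403, 0.167])]
scene 452 526.8644409179688 406.1439208984375 52.0947265625 [0.16763365 0.17335762 0.17790606]
[0.02109943 0.05065492 0.14159871]
top 546 529.5311889648438 406.7801513671875 51.80615234375 [0.16805813 0.17347904 0.17843139]
[0.01270116 0.01619352 0.15998699]
```

View pics/c6.png

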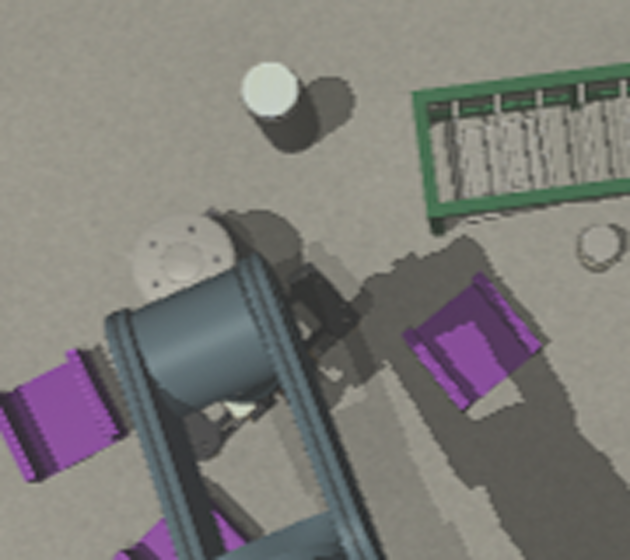

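{"name": "send_rows", "arguments": {"targets": [{"xyz": [0.5, 0.5, -5], "rot": [0, 0, 0], "grip": 1}, {"xyz": [0.5, 0.5, -11], "rot": [0, 0, 0], "grip": 1}, {"xyz": [0, 0, -16], "rot": [-0.34, 0.36, 0], "grip": 1}, {"xyz": [0, 0, -18], "rot": [-0.34, 0.36, 0], "grip": 1}, {"xyz": [0, 0, -16], "rot": [-0.34, 0.36, 0], "grip": 1}, {"xyz": [0, 0, -12], "rot": [-0.34, 0.36, 0], "grip": 1}, {"xyz": [0, 0, -8], "rot": [0, 0, 0], "grip": 1}, {"xyz": [0, 0, -4], "rot": [0, 0, 0], "grip": 1}]}}

```text
time_s: 27.22
tcp_pos: [0.4265, 0.3197, 0.0732]
eef_rot: [0.0, 0.931, 0.366, 0.0]
force: [0.3, 0.2, -4.6]
grip_width: 0.0197
gripper_force: 60.0
```

```bash
cat > m3.py <<'E'
from h import *
st()
R=look(things=["lifter_heel","round_cover_mid"])
for c in R:
    C=cloud(R[c]);z=C[...,2]
    P=C[(R[c]["depth"]>0)&(z>.052)&(np.hypot(C[...,0]-.529,C[...,1]-.408)<.055)&(z<.19)]
    (x,y),r=cv2.minEnclosingCircle((P[:,:2]*1000).astype(np.float32)); print(c,len(P),x,y,r,np.percentile(P[:,2],[5,50,95]))
E
python3 m3.py
```

```text
t 27.23 tcp [426.5 319.7  73.2] psi -47.05 zax [ 0.  0. -1.] w 19.7 f [ 0.3  0.2 -4.6] gf 60.0 q [ 0.43  0.37  1.77 -0.    1.    1.26]
scene lifter_heel [(0.65, [0.479, 0.368, 0.071])]
scene round_cover_mid [(0.82, [0.526, 0.412, 0.072])]
top lifter_heel []
top round_cover_mid [(0.79, [0.53, 0.406, 0.073])]
scene 433 527.1905517578125 407.29443359375 53.14286422729492 [0.07001115 0.07824632 0.08270997]
top 402 535.3873901367188 410.433837890625 53.041011810302734 [0.07237777 0.07839767 0.0851119 ]
```

{"name": "send_rows", "arguments": {"targets": [{"xyz": [0, 0, -5], "rot": [0, 0, 0], "grip": 1}, {"xyz": [0, 0, -4], "rot": [0, 0, 0], "grip": 1}, {"xyz": [0, 0, -3], "rot": [0, 0, 0], "grip": 1}, {"xyz": [0, 0, -3], "rot": [0, 0, 0], "grip": 1}, {"xyz": [0, 0, -3], "rot": [0, 0, 0], "grip": 1}, {"xyz": [0, 0, -3], "rot": [0, 0, 0], "grip": 1}, {"xyz": [0, 0, -3], "rot": [0, 0, 0], "grip": 1}, {"xyz": [0, 0, 0], "rot": [0, 0, 0], "grip": 1}]}}

```text
time_s: 28.52
tcp_pos: [0.4266, 0.3198, 0.0496]
eef_rot: [0.0, 0.931, 0.366, 0.001]
force: [0.8, -1.2, -2.6]
grip_width: 0.0199
gripper_force: 60.0
```

```bash
python3 m3.py
```

```text
t 28.52 tcp [426.6 319.8  49.6] psi -47.05 zax [ 0.001  0.    -1.   ] w 19.9 f [ 0.8 -1.2 -2.6] gf 60.0 q [ 0.43  0.4   1.79 -0.    0.95  1.26]
scene lifter_heel [(0.49, [0.477, 0.369, 0.051])]
scene round_cover_mid [(0.96, [0.526, 0.411, 0.052]), (0.31, [0.651, 0.109, 0.003])]
top lifter_heel []
top round_cover_mid [(0.85, [0.532, 0.41, 0.051])]
scene 426 527.6642456054688 406.9473571777344 53.426353454589844 [0.05397349 0.05920702 0.06360258]
top 400 533.4942016601562 409.93438720703125 52.51575469970703 [0.05386738 0.05890465 0.06528996]
```

{"name": "send_rows", "arguments": {"targets": [{"xyz": [0, 0, -5], "rot": [0, 0, 0], "grip": 1}, {"xyz": [0, 0, -6], "rot": [0, 0, 0], "grip": 1}, {"xyz": [0, 0, -4], "rot": [0, 0, 0], "grip": 1}, {"xyz": [0, 0, 0], "rot": [0, 0, 0], "grip": 1}, {"xyz": [-4, -3.7, 0], "rot": [0, 0, 0], "grip": 1}, {"xyz": [-7.3, -6.8, 0], "rot": [0, 0, 0], "grip": 1}, {"xyz": [-7.3, -6.8, 0], "rot": [0, 0, 0], "grip": 1}, {"xyz": [-7.3, -6.8, 0], "rot": [0, 0, 0], "grip": 1}]}}

```text
time_s: 29.82
tcp_pos: [0.3999, 0.295, 0.0348]
eef_rot: [0.0, 0.931, 0.366, 0.0]
force: [-0.4, -0.8, -1.8]
grip_width: 0.0195
gripper_force: 60.0
```

```bash
python3 m3.py
```

```text
t 29.82 tcp [399.9 295.   34.8] psi -47.05 zax [ 0.001  0.    -1.   ] w 19.5 f [-0.4 -0.8 -1.8] gf 60.0 q [ 0.41  0.37  1.89 -0.    0.88  1.23]
scene lifter_heel [(0.57, [0.454, 0.34, 0.037])]
scene round_cover_mid [(0.89, [0.528, 0.411, 0.052])]
top lifter_heel [(0.6, [0.452, 0.343, 0.039])]
top round_cover_mid [(0.93, [0.531, 0.405, 0.052])]
scene 418 529.1934814453125 407.2171936035156 53.12599563598633 [0.05431603 0.05912721 0.06361745]
top 589 529.2210693359375 408.5379943847656 54.14765167236328 [0.05374897 0.05911164 0.06534773]
```

{"name": "send_rows", "arguments": {"targets": [{"xyz": [-9.5, -8.9, 0], "rot": [0, 0, 0], "grip": 1}, {"xyz": [-13, -12.1, 0], "rot": [0, 0, 0], "grip": 1}, {"xyz": [-15, -14, 0], "rot": [0, 0, 0], "grip": 1}, {"xyz": [-15, -14, 0], "rot": [0, 0, 0], "grip": 1}, {"xyz": [-15, -14, 0], "rot": [0, 0, 0], "grip": 1}, {"xyz": [-11, -10.3, 0], "rot": [0, 0, 0], "grip": 1}, {"xyz": [-5, -4.7, -8], "rot": [0, 0, 0], "grip": 1}, {"xyz": [0, 0, -8], "rot": [0, 0, 0], "grip": 1}]}}

```text
time_s: 31.12
tcp_pos: [0.3171, 0.2174, 0.0182]
eef_rot: [0.0, 0.931, 0.366, 0.001]
force: [0.6, -0.3, -2.7]
grip_width: 0.0198
gripper_force: 60.0
```

{"name": "send_rows", "arguments": {"targets": [{"xyz": [0, 0, -4], "rot": [0, 0, 0], "grip": 1}, {"xyz": [0, 0, -3], "rot": [0, 0, 0], "grip": 1}, {"xyz": [0, 0, 0], "rot": [0, 0, 0], "grip": 1}]}}

```text
time_s: 31.5
tcp_pos: [0.3172, 0.2177, 0.0114]
eef_rot: [0.0, 0.931, 0.366, 0.0]
force: [0.1, 0.4, -3.0]
grip_width: 0.0198
gripper_force: 60.0
```

```bash
python3 m3.py; python3 - <<'E'
from h import *
R=look(things=["lifter_tip","lifter_handle"])
E
```

```text
t 31.5 tcp [317.2 217.7  11.4] psi -47.04 zax [ 0.  0. -1.] w 19.8 f [ 0.1  0.4 -3. ] gf 60.0 q [ 0.31  0.25  2.17 -0.    0.72  1.13]
scene lifter_heel [(0.62, [0.37, 0.264, 0.014])]
scene round_cover_mid [(0.78, [0.527, 0.413, 0.052])]
top lifter_heel [(0.86, [0.369, 0.263, 0.014])]
top round_cover_mid [(0.79, [0.53, 0.407, 0.051])]
scene 418 529.9766845703125 409.3971862792969 54.3603401184082 [0.0539866  0.05932289 0.06429529]
top 600 528.8948974609375 408.4656982421875 54.41404724121094 [0.0537925  0.05871571 0.06502928]
scene lifter_tip [(0.69, [0.445, 0.339, 0.0])]
scene lifter_handle [(0.71, [0.308, 0.211, 0.027])]
top lifter_tip [(0.72, [0.451, 0.337, 0.003])]
top lifter_handle []
```

Lower the last 1.5 mm, release, and rise clear.

{"name": "send_rows", "arguments": {"targets": [{"xyz": [0, 0, -1], "rot": [0, 0, 0], "grip": 1}, {"xyz": [0, 0, -0.7], "rot": [0, 0, 0], "grip": 1}, {"xyz": [0, 0, 0], "rot": [0, 0, 0], "grip": 0.6}, {"xyz": [0, 0, 0], "rot": [0, 0, 0], "grip": 0.3}, {"xyz": [0, 0, 0], "rot": [0, 0, 0], "grip": 0.3}, {"xyz": [0, 0, 0], "rot": [0, 0, 0], "grip": 0.3}, {"xyz": [0, 0, 20], "rot": [0, 0, 0], "grip": 0.3}, {"xyz": [0, 0, 40], "rot": [0, 0, 0], "grip": 0.3}]}}

```text
time_s: 33.1
tcp_pos: [0.3158, 0.2171, 0.0696]
eef_rot: [-0.0, 0.931, 0.366, -0.002]
force: [1.5, -0.2, -0.1]
grip_width: 0.0647
gripper_force: 0.0
```

{"name": "send_rows", "arguments": {"targets": [{"xyz": [0, -20, 50], "rot": [0, 0, 0], "grip": 0.3}, {"xyz": [0, -40, 40], "rot": [0, 0, 0], "grip": 0.3}, {"xyz": [0, -50, 20], "rot": [0, 0, 0], "grip": 0.3}, {"xyz": [0, -50, 0], "rot": [0, 0, 0], "grip": 0.3}, {"xyz": [0, -50, 0], "rot": [0, 0, 0], "grip": 0.3}, {"xyz": [0, -50, 0], "rot": [0, 0, 0], "grip": 0.3}, {"xyz": [0, -20, 0], "rot": [0, 0, 0], "grip": 0.3}, {"xyz": [0, 0, 0], "rot": [0, 0, 0], "grip": 0.3}]}}

```text
time_s: 34.1
tcp_pos: [0.3171, -0.0635, 0.18]
eef_rot: [0.0, 0.931, 0.364, 0.0]
force: [0.1, 0.7, 0.2]
grip_width: 0.0653
gripper_force: 0.0
```

```bash
python3 m3.py; python3 - <<'E'
from h import *
R=look(things=["lifter_tip","lifter_heel","lifter_handle","rest","jar","square_cover_mid","can","jug"])
save(R["top"],"t7.png")
E
```

```text
t 34.1 tcp [317.1 -63.5 180. ] psi -47.26 zax [ 0.001  0.    -1.   ] w 65.3 f [0.1 0.7 0.2] gf 0.0 q [-0.55 -0.14  2.07  0.    1.22  0.28]
scene lifter_heel [(0.72, [0.37, 0.265, 0.012])]
scene round_cover_mid []
top lifter_heel [(0.88, [0.368, 0.262, 0.012])]
top round_cover_mid [(0.59, [0.531, 0.407, 0.052])]
scene 418 527.8824462890625 407.5191650390625 54.430728912353516 [0.05449104 0.05949788 0.06337099]
top 592 529.5821533203125 408.09130859375 54.53410339355469 [0.05346699 0.05910792 0.06514391]
scene lifter_tip [(0.6, [0.664, 0.018, -0.0]), (0.58, [0.442, 0.337, -0.001])]
scene lifter_heel [(0.75, [0.369, 0.264, 0.009])]
scene lifter_handle [(0.91, [0.308, 0.208, 0.026])]
scene rest [(0.93, [0.386, 0.566, -0.002]), (0.9, [0.242, 0.424, 0.001]), (0.87, [0.526, 0.408, 0.002])]
scene jar [(0.6, [0.564, 0.002, -0.001])]
scene square_cover_mid [(0.68, [0.649, 0.107, 0.005])]
scene can [(0.75, [0.699, 0.332, -0.0])]
scene jug [(0.68, [0.639, -0.342, -0.003]), (0.4, [0.308, 0.21, 0.024])]
top lifter_tip [(0.81, [0.447, 0.34, 0.003])]
top lifter_heel [(0.88, [0.372, 0.264, 0.015])]
top lifter_handle [(0.69, [0.31, 0.206, 0.029])]
top rest [(0.9, [0.245, 0.419, -0.0]), (0.84, [0.465, 0.133, -0.005]), (0.71, [0.389, 0.563, 0.004])]
top jar [(0.61, [0.531, 0.409, -0.005]), (0.46, [0.565, 0.007, 0.002])]
top square_cover_mid [(0.72, [0.65, 0.108, 0.008])]
top can [(0.76, [0.702, 0.33, -0.002]), (0.46, [0.565, 0.002, -0.002])]
top jug [(0.74, [0.64, -0.346, 0.002])]
```

View pics/t7.png

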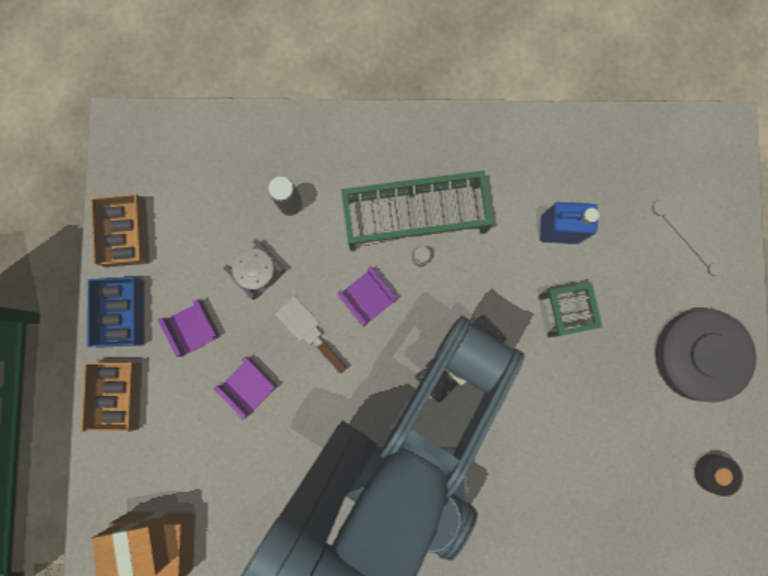

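The cover sits centred on the dark rest at (254,268). The lifter lies flat and clear of it at (315,333), and the other things have not moved.

```bash
python3 -c "
from bench import bot
print(bot.finish_job())"
```

```text
the job is handed in; nothing more can be done
None
```

The round cover is right way up on the middle of the dark rest, the lifter lies flat on the bench clear of it, the square cover, jar, can and jug did not move, and the job was handed in at about 34 s; no verdict came back.

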